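Send the amenity caddy home and shut the trolley gate

ROBOT

A 6-joint arm with a two-finger parallel gripper is mounted at the origin on the work surface. World frame = base frame: x ahead of the robot, y to its left, z up, the work surface at z = 0. Lengths are in m, angles in rad, forces in N, time in s.
With the tool pointing down it reaches from about 0.25 to 0.775 m from the base axis. Payload 8.9 kg.
Tool frame: the origin (TCP) lies midway between the tips of the shut fingers; the grasp point (between the pads) lies 19 mm behind it; z points along the fingers, y is the line along which they close (so a half turn about z gives the same grasp; the last joint's range is limited). The gripper opens to 85 mm and grips with 20 to 120 N. Pads are 22 mm wide; open, the fingers measure 114 mm over their backs; the gripper's body (76 mm by 85 mm) begins 54 mm behind the grasp point. The pads swing forward as they close: fully open they stand 13 mm farther back than shut.
Start: joints at [1.104, 0.291, -0.153, 1.127, 0, 1.431], TCP at [0.169, 0.497, 0.231] pointing down, gripper open.
Joint ranges: [-2.52, 2.52], [-0.91, 1.74], [-1.3, 1.37], [-1.96, 2.02], [-1.52, 1.47], [-3.14, 3.14]. Speed limits (rad/s): [2.22, 2.22, 2.79, 3.14, 3.14, 3.14].

INTERFACE

Orientations are given as a unit quaternion [w, x, y, z].
In Python, from workcell import env gives the robot as it stands.
- The arm moves only by the tool servo_tool, never from a script. Its argument "motion" is a list that holds one entry, the list of rows, each a list of 7 numbers: the turn, a rotation vector about the world's x, y, z in degrees, then the shift along the world's x, y, z in cm, then the opening, from 0 (shut) to 1 (fully open). In form: [[[wx, wy, wz, dx, dy, dz, fingers], ...]]. A call has 1 to 12 rows; each row is the pose to reach, as a shift and turn from the pose commanded when the call began; what a row does not reach only later rows make up. A row lasts 1/10 s, in which the tool goes at most 50 mm and 8.59 degrees, less where a joint would pass 70% of its speed; a pose out of reach is approached as far as the arm can. A call with a gripper value outside its range is refused whole. The fingers move at their own pace and stop on an object; "squeeze" is the grip in N (left out, the last holds). Time passes only in rows, so rows that repeat a pose let the fingers close. It gives the time, the measured TCP pose, the force, the opening and the grip force at its end, in the units of the state.
- env.sense(): the state, without advancing time (a new reading comes with each control period).
- env.camera(name): name is "side" or "top" or "wrist"; returns a dict with "img" (480x640x3 uint8, blue, green, red), "camera_matrix" (3x3 intrinsics, pixels), "R" (3x3) and "t" (3): a world point X has camera coordinates R X + t; the wrist camera has in their place "hand_eye" (4x4, takes a point from camera to tool coordinates, whose origin is the TCP and whose axes are the flange's). Camera axes: x right, y down, z forward; pixel columns grow to the right and rows downward; lengths in m; the calibration is good to about 2 mm. A picture is of the moment at which its call begins: read the wrist's pose just before it. There is no depth.
- env.job_done(): hands the job in; it is judged then, once.
The state is a dict: "time": time; "joint_positions": joint angles; "dq": joint speeds; "joint_torque": joint torques, N m; "tcp_pos": TCP position; "eef_rot": TCP orientation; "wrist_force": force on the tool from outside, world axes, zero at the start; "wrist_torque": the same for the moment, N m; "grip_width": opening from 0.0 (shut) to 1.0 (fully open); "grip_force": force on a finger pad.
Only numpy, scipy, OpenCV 4.12 (cv2) and the standard library are available. Lean on these libraries where they do the work, as an engineer would, in place of code of your own. Each camera call takes 0.05 s, during which the arm holds its last target. There are 200 camera calls.

TASK

Get the trolley's bottom shelf ready to roll: gently push the open teal amenity caddy all the way into its cabinet, past the springy resistance of its catch, until it snaps in and sits firmly home, then swing the chrome gate fully shut. Do not ram or slam the caddy, and leave the tumbler, the soap dish and the two hanging ice scoops undisturbed.

Things in the scene. Friction and masses are not known exactly. Their poses are not given: they have to be found in the camera images.
- trolley: Fixed pale bamboo shelf board, 400 x 400 mm, top 20 mm above the table, with a bamboo cabinet on it. Origin at table height (z=0) under the middle of the cabinet's front face; x points into the cabinet (the way the caddy goes in), y to the left seen from the robot, z up. Cabinet: x=0 to 280 mm, 210 mm wide, top at 130 mm; its open mouth is 194 mm wide, 20 to 120 mm above the table.
- rim_mid (a point): Middle of the chrome rim rail, 16 mm thick, which runs along trolley y, 15 mm in front of the cabinet's face and 225 mm above the table, between posts (16 mm thick) at y=+-185 mm. It overhangs the mouth: reach in under it with the tool tilted about 40 degrees, fingers pointing forward and down.
- caddy: Teal plastic drawer, 0.65 to 1.05 kg, sliding along trolley x with 2 to 3 N. Flat front panel 184 mm wide, 30 to 108 mm above the table. Origin: middle of the lower edge of the panel's outer face; axes as the trolley's. Starts 65 to 110 mm out. Home is not known beforehand: an adjustable hidden catch seats the panel's outer face 1 to 22 mm inside the cabinet's face; feel for it.
- telltale (a joint): Slide in m of a red 22 mm button in a slot on the cabinet's top: 0 (nearest the robot) until the last 10 mm of the caddy's travel push it back; 0.010 when home (over 0.008 counts). From 26 mm before home a spring catch resists (8 to 12 N; a tilted tool may feel 18); 10 mm before home it tips, draws the caddy onto a rubber stop (yields 1 to 3 mm) and holds it. Left short, it springs back.
- gate (a joint): Angle in rad of the chrome gate: 0 shut (across the shelf's front, its plane 60 mm in front of the cabinet's face, hard stop), growing as it swings out towards the robot. Starts at 0.7 to 1.0. It reaches 350 mm from its vertical pin axis, to trolley -y when shut; bars 25 to 80 mm above the table. Light friction (0.08 N m) holds it wherever it is left.
- gate_pin (a point): The gate's vertical pin axis at table height: trolley x=-60 mm, y=+175 mm.
- gate_plate (a point): Middle of the outer face (the robot's side) of the gate's chrome push plate: 80 mm long, 56 mm high, centred 150 mm from the pin axis and 52 mm above the table. The point's x axis points through the plate in the closing direction.
- scoop_left (a joint): Swing in rad of the steel ice scoop on the hook at trolley y=+142 mm; 0 hanging straight. Scoop 44 mm wide, 24 mm deep, hanging from 200 down to 55 mm above the table, about 24 mm in front of the cabinet's face.
- scoop_right (a joint): The same for the scoop on the hook at trolley y=-142 mm.
- tumbler: Pink ceramic tumbler, 68 mm across, 95 mm high, standing on the shelf beside the cabinet (left or right of it). Origin: centre of its underside.
- dish: Clear glass soap dish, 95 x 62 x 24 mm, on the shelf on the cabinet's other side. Origin: centre of its underside.
There are look-alikes about, which are no part of the job. What is meant by the dish is not blue, red or yellow, and is the smaller of those in its own colour.

How it is judged:
By the outcome, as a careful person would: the job done as asked, in the order asked, and still so for the second after the job is handed in, with the robot touching nothing.
It also fails if it takes over 54 s, if anything falls off the work surface, if the arm or the gripper's body presses on something with over 40 N, if the wrist force passes 120 N, or if a joint passes its speed limit or range.

## Working session

There is one attempt and no reset: what is moved stays moved. The work goes in short steps, Python scripts to look and compute and a tool call to move; the robot and the scene stay as the last step left them, time stands still between calls to the robot, and variables do not carry over. Pictures are saved under pics/ and viewed, at most 10 in all, crops included, and the job is handed in when it is done.

Besides the shell and the picture viewer there is one more tool, called after "Request:" as name(argument=value, ...) on one line, values as JSON. servo_tool: Moves the arm, as the interface text tells. Its arguments: {"type":"object","properties":{"motion":{"type":"array"},"squeeze":{"type":"number"}},"required":["motion"]}

```bash
mkdir -p pics; ls
python3 - <<'E'
from workcell import env
import cv2,pickle,numpy as np
s=env.sense();print(s['time'],s['tcp_pos'],s['eef_rot'])
for n in('top','side'):
    c=env.camera(n);cv2.imwrite(f'pics/{n}0.png',c['img']);pickle.dump(c,open(f'{n}.pkl','wb'))
    print(n,c['camera_matrix'],c['R'],c['t'])
E
```

```text
pics
0.0 [0.16882866 0.49664335 0.23073466] [-1.99099846e-04  1.63173166e-01  9.86597229e-01 -6.21947264e-04]
top [[573.06708836   0.         322.07410371]
 [  0.         573.06708836 248.19290549]
 [  0.           0.           1.        ]] [[-0.01557189 -0.99981993  0.01084529]
 [-0.99594115  0.01454799 -0.08882334]
 [ 0.08864956 -0.01218442 -0.99598835]] [-0.10936915  0.56359283  1.34582862]
side [[465.7759594    0.         320.62147643]
 [  0.         465.7759594  242.5242684 ]
 [  0.           0.           1.        ]] [[-0.99159069 -0.12905156  0.00967514]
 [-0.10329144  0.74418153 -0.65994297]
 [ 0.07796661 -0.65539266 -0.7512534 ]] [0.54611809 0.21342948 0.89200079]
```

View pics/top0.png

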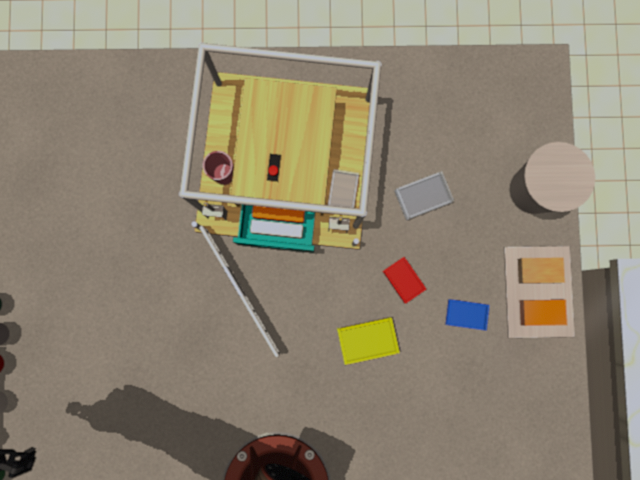

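View pics/side0.png

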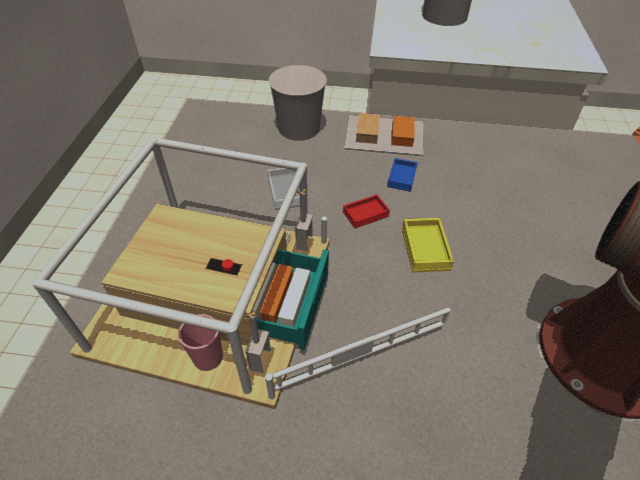

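Top view: the trolley has its rim corners at about (187,196), (362,211), (202,48) and (377,65). The caddy panel is at about (275,245), the gate runs from (197,225) to (278,353), and the tumbler is at (218,166).

Dish candidates are the clear dish on the shelf (344,188), the larger grey one off the shelf (425,195), red (405,280), blue (467,314) and yellow (368,341). The dish meant is the one at (344,188), and I'll avoid it. Next is a close crop.

Run:
```python
import cv2
i=cv2.imread('pics/top0.png')[170:360,180:390];cv2.imwrite('pics/topc.png',cv2.resize(i,None,fx=3,fy=3,interpolation=cv2.INTER_CUBIC))
```

```text
(no output)
```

View pics/topc.png

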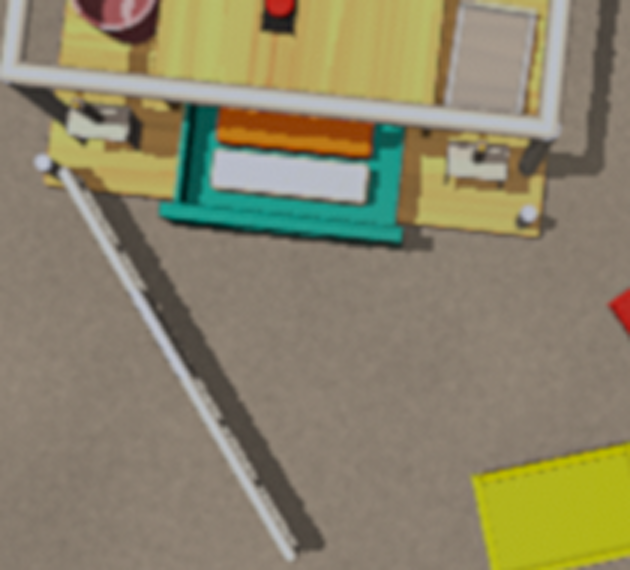

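```bash
cat > h.py <<'E'
import numpy as np,pickle
def bp(n,u,v,z):
    c=pickle.load(open(n+'.pkl','rb'));R=c['R'];o=-R.T@c['t'];d=R.T@np.linalg.solve(c['camera_matrix'],[u,v,1])
    return o+d*(z-o[2])/d[2]
def pr(n,X):
    c=pickle.load(open(n+'.pkl','rb'));p=c['camera_matrix']@(c['R']@np.array(X)+c['t']);return p[:2]/p[2]
E
python3 - <<'E'
from h import *
L=bp('top',184,195,.233);Rr=bp('top',364,213.3,.233)
m=(L+Rr)/2;d=L-Rr;print('rim',L,Rr,np.linalg.norm(d))
y=d[:2]/np.linalg.norm(d[:2]);x=np.array([y[1],-y[0]]);yaw=np.arctan2(x[1],x[0])
O=m[:2]+.015*x
print('O',O,'yaw',np.degrees(yaw))
P=lambda p:np.array([(p[:2]-O)@x,(p[:2]-O)@y])
for nm,u,v,z in[('shelfL',195,232,.02),('shelfR',360,248.7,.02),('panL',233.3,242.3,.108),('panR',314,251,.108),('gateend',276.7,355.7,.08),('pin',194.3,224,.09),('tumb',218,166,.115),('red',273,170,.135)]:
    p=bp('top',u,v,z);print(nm,p,P(p))
pin=O-.06*x+.175*y;print('pin',pin)
g=P(bp('top',276.7,355.7,.08))-[-.06,.175];print('gate',np.linalg.norm(g),np.arctan2(-g[0],-g[1]))
for X in [(-.015,.185,.225),(-.015,-.185,.225),(0,.105,.13),(0,-.105,.13),(-.06,.175,.08)]:
    print(X,pr('side',[*(O+X[0]*x+X[1]*y),X[2]]))
E
```

```text
rim [0.65655732 0.16485199 0.233     ] [ 0.6137256  -0.20207952  0.233     ] 0.3694229229540841
O [ 0.6500403 -0.0203529] yaw -6.657974667709676
shelfL [0.60591324 0.18686419 0.02      ] [-0.06785468  0.20070342]
shelfR [ 0.55982705 -0.2091099   0.02      ] [-0.06771994 -0.19794354]
panL [0.57075889 0.08243144 0.108     ] [-0.09066378  0.0928991 ]
panR [ 0.54848204 -0.09860831  0.108     ] [-0.09180024 -0.08950255]
gateend [ 0.31481609 -0.01093477  0.08      ] [-0.33405541 -0.02951203]
pin [0.61587489 0.17383565 0.09      ] [-0.05644966  0.18891772]
tumb [0.74393633 0.11564878 0.115     ] [0.07749445 0.14597099]
red [ 0.72852938 -0.00997579  0.135     ] [0.0767566  0.01940733]
pin [0.61073483 0.16042343]
gate 0.3419525391639913 0.9297037916161719
(-0.015, 0.185, 0.225) [233.83141636 326.46727214]
(-0.015, -0.185, 0.225) [303.03034557 165.6838928 ]
(0, 0.105, 0.13) [249.89605979 314.19165571]
(0, -0.105, 0.13) [285.8851124  226.92350335]
(-0.06, 0.175, 0.08) [272.85772038 373.00705347]
```

```bash
cat >> h.py <<'E'
from scipy.spatial.transform import Rotation as Ro
O=np.array([.650,-.0204]);yw=np.radians(-6.66);X=np.array([np.cos(yw),np.sin(yw)]);Y=np.array([-X[1],X[0]])
W=lambda x,y,z:np.array([*(O+x*X+y*Y),z])
T=lambda p:np.array([(np.array(p)[:2]-O)@X,(np.array(p)[:2]-O)@Y,p[2]])
rot=lambda q:Ro.from_quat(np.roll(q,-1))
E
python3 - <<'E'
from h import *
from workcell import env
s=env.sense();R0=rot(s['eef_rot'])
z=-np.array([0,0,1.]);ax=np.array([*Y,0])
zt=Ro.from_rotvec(-ax*np.pi/4).apply(z);yt=ax;M=Ro.from_matrix(np.c_[np.cross(yt,zt),yt,zt])
print(zt,'turn',(M*R0.inv()).as_rotvec(degrees=True))
for p in[(-.14,0,.20),(-.13,0,.062)]:print((W(*p)-s['tcp_pos'])*100)
print('x',X,'y',Y)
E
```

```text
[ 0.70233512 -0.08200837 -0.70710678] turn [ -9.86995338 -43.99788264  11.5179213 ]
[ 34.20836878 -50.08647351  -3.08025212]
[ 35.20162064 -50.20245085 -16.88025212]
x [ 0.99325186 -0.11597734] y [0.11597734 0.99325186]
```

Request:
servo_tool(motion=[[[0,0,0,3,-4,0,0],[-1,-6,2,6,-8,0,0],[-3,-12,3,9,-12.5,0,0],[-4,-18,5,12,-17,0,0],[-6,-25,6.5,15,-21,-0.5,0],[-7,-31,8,18,-25.5,-1,0],[-9,-38,10,21,-30,-1.5,0],[-9.87,-44,11.52,24,-34.5,-2,0],[-9.87,-44,11.52,27,-39,-2.5,0],[-9.87,-44,11.52,30,-43.5,-3,0],[-9.87,-44,11.52,32.5,-47,-3,0],[-9.87,-44,11.52,34.2,-50.1,-3,0]]])

```text
time: 1.3
tcp_pos: [0.4819, 0.0429, 0.2026]
eef_rot: [0.382, 0.053, 0.922, -0.021]
wrist_force: [0.6, 1.2, -0.0]
grip_width: -0.001
grip_force: 0.0
```

```bash
cat > st.py <<'E'
from h import *
from workcell import env
s=env.sense();print(s['time'],'T',T(s['tcp_pos']).round(4),'F',s['wrist_force'].round(2),'z',rot(s['eef_rot']).as_matrix()[:,2].round(3),s['joint_positions'])
E
python3 st.py
```

```text
1.3 T [-0.1743  0.0433  0.2026] F [ 0.59  1.24 -0.04] z [ 0.703 -0.08  -0.707] [-0.01594521 -0.20092682 -1.15991943 -0.17139276 -0.06906002  0.07054988]
```

Request:
servo_tool(motion=[[[0,0,0,0,0,0,0]]])

```text
time: 1.4
tcp_pos: [0.4842, 0.0375, 0.2035]
eef_rot: [0.383, 0.059, 0.922, -0.024]
wrist_force: [-0.5, 0.0, -0.4]
grip_width: 0.004
grip_force: 0.0
```

```bash
python3 st.py; python3 -c "
from h import *
from workcell import env
s=env.sense();print((W(-.13,0,.062)-s['tcp_pos'])*100)"
```

```text
1.4 T [-0.1714  0.0383  0.2035] F [-0.49  0.02 -0.4 ] z [ 0.703 -0.089 -0.706] [-0.02524865 -0.19821899 -1.1563434  -0.17165948 -0.07154578  0.07198892]
[  3.67016103  -4.28503636 -14.14992848]
```

Request:
servo_tool(motion=[[[0,0,0,0.9,-1.1,-2,0],[0,0,0,1.8,-2.2,-5,0],[0,0,0,2.7,-3.3,-8,0],[0,0,0,3.5,-4.2,-11,0],[0,0,0,3.5,-4.2,-14,0],[0,0,0,3.5,-4.2,-14,0],[0,0,0,3.5,-4.2,-14,0]]])

```text
time: 2.1
tcp_pos: [0.5227, 0.0036, 0.0643]
eef_rot: [0.376, 0.054, 0.925, -0.022]
wrist_force: [-0.5, 0.2, 0.9]
grip_width: 0.002
grip_force: 0.0
```

```bash
python3 st.py; python3 -c "
from workcell import env
import cv2
cv2.imwrite('pics/s1.png',env.camera('side')['img'][120:440,120:500])"
```

```text
2.1 T [-0.1292  0.0091  0.0643] F [-0.53  0.24  0.9 ] z [ 0.694 -0.08  -0.716] [-0.14682695  0.37896652 -1.29915769 -0.87994682  0.02204314 -0.02227659]
```

View pics/s1.png

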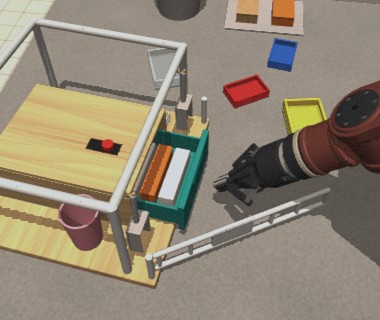

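The shut fingertips stand a few cm in front of the panel, at crop (218,185), and clear the rail and the gate. Joint 3 is near its limit, so I'll move forward with a little less depth.

Request:
servo_tool(motion=[[[0,0,0,0.3,-0.5,0.4,0],[0,0,0,0.7,-1,0.4,0],[0,0,0,1.1,-1.05,0.4,0],[0,0,0,1.5,-1.1,0.4,0],[0,0,0,1.8,-1.15,0.4,0],[0,0,0,2.1,-1.2,0.4,0]]])

```text
time: 2.75
tcp_pos: [0.5452, -0.0092, 0.0694]
eef_rot: [0.378, 0.054, 0.924, -0.022]
wrist_force: [0.4, 0.7, -0.2]
grip_width: 0.001
grip_force: 0.0
```

```bash
python3 st.py
```

```text
2.75 T [-0.1054 -0.001   0.0694] F [ 0.37  0.73 -0.2 ] z [ 0.696 -0.081 -0.714] [-0.17617268  0.36859321 -1.2427636  -0.81596634  0.04197404 -0.04263561]
```

Request:
servo_tool(motion=[[[0,0,0,0.2,-0.02,0,0],[0,0,0,0.4,-0.05,0,0],[0,0,0,0.6,-0.07,0,0],[0,0,0,0.8,-0.09,0,0],[0,0,0,1.0,-0.12,0,0],[0,0,0,1.3,-0.15,0,0],[0,0,0,1.6,-0.19,0,0],[0,0,0,1.9,-0.22,0,0],[0,0,0,2.2,-0.26,0,0]]])

```text
time: 3.65
tcp_pos: [0.5668, -0.0117, 0.069]
eef_rot: [0.377, 0.054, 0.924, -0.022]
wrist_force: [-3.1, 0.6, -0.2]
grip_width: -0.0
grip_force: 1.5
```

```bash
python3 st.py
```

```text
3.65 T [-0.0837 -0.0011  0.069 ] F [-3.06  0.59 -0.24] z [ 0.695 -0.081 -0.714] [-0.17232002  0.38110373 -1.18794056 -0.77287023  0.03923282 -0.03989318]
```

Request:
servo_tool(motion=[[[0,0,0,0.4,-0.05,0,0],[0,0,0,0.8,-0.09,0,0],[0,0,0,1.2,-0.14,0,0],[0,0,0,1.6,-0.19,0,0],[0,0,0,2.0,-0.23,0,0],[0,0,0,2.4,-0.28,0,0],[0,0,0,2.8,-0.33,0,0],[0,0,0,3.2,-0.37,0,0],[0,0,0,3.5,-0.41,0,0],[0,0,0,3.8,-0.44,0,0],[0,0,0,4.1,-0.48,0,0],[0,0,0,4.4,-0.51,0,0]]])

```text
time: 4.85
tcp_pos: [0.6112, -0.017, 0.0694]
eef_rot: [0.378, 0.054, 0.924, -0.022]
wrist_force: [-2.8, -0.5, -0.6]
grip_width: 0.001
grip_force: 1.4
```

```bash
python3 st.py
```

```text
4.85 T [-0.039  -0.0011  0.0694] F [-2.8  -0.46 -0.56] z [ 0.696 -0.081 -0.713] [-0.16568734  0.41156547 -1.07777977 -0.69433323  0.03448006 -0.03511991]
```

Request:
servo_tool(motion=[[[0,0,0,0.2,-0.02,0,0],[0,0,0,0.4,-0.05,0,0],[0,0,0,0.6,-0.07,0,0],[0,0,0,0.8,-0.09,0,0],[0,0,0,1.0,-0.12,0,0]]])

```text
time: 5.35
tcp_pos: [0.6212, -0.0181, 0.0694]
eef_rot: [0.378, 0.054, 0.924, -0.022]
wrist_force: [-3.1, -1.3, -0.4]
grip_width: 0.001
grip_force: 1.3
```

Request:
servo_tool(motion=[[[0,0,0,0.2,-0.02,0,0],[0,0,0,0.4,-0.05,0,0],[0,0,0,0.6,-0.07,0,0]]])

```text
time: 5.65
tcp_pos: [0.6272, -0.0188, 0.0694]
eef_rot: [0.378, 0.054, 0.924, -0.022]
wrist_force: [-2.7, -1.0, 0.8]
grip_width: -0.001
grip_force: 1.3
```

Request:
servo_tool(motion=[[[0,0,0,0.2,-0.02,0,0],[0,0,0,0.4,-0.05,0,0],[0,0,0,0.6,-0.07,0,0]]])

```text
time: 5.95
tcp_pos: [0.6329, -0.0195, 0.0692]
eef_rot: [0.378, 0.054, 0.924, -0.022]
wrist_force: [-11.1, -0.4, 6.1]
grip_width: -0.003
grip_force: 5.4
```

Request:
servo_tool(motion=[[[0,0,0,0.15,-0.02,0,0],[0,0,0,0.3,-0.03,0,0],[0,0,0,0.45,-0.05,0,0],[0,0,0,0.6,-0.07,0,0]]])

```text
time: 6.35
tcp_pos: [0.6378, -0.02, 0.0689]
eef_rot: [0.377, 0.054, 0.924, -0.022]
wrist_force: [-14.6, -0.7, 9.7]
grip_width: 0.004
grip_force: 6.9
```

Request:
servo_tool(motion=[[[0,0,0,0.15,-0.02,0,0],[0,0,0,0.3,-0.03,0,0],[0,0,0,0.4,-0.05,0,0]]])

```text
time: 6.65
tcp_pos: [0.6419, -0.0205, 0.0689]
eef_rot: [0.377, 0.054, 0.924, -0.022]
wrist_force: [-12.5, 0.3, 8.1]
grip_width: 0.002
grip_force: 6.2
```

Request:
servo_tool(motion=[[[0,0,0,0.1,-0.01,0,0],[0,0,0,0.2,-0.02,0,0],[0,0,0,0.3,-0.03,0,0]]])

```text
time: 6.95
tcp_pos: [0.645, -0.0209, 0.069]
eef_rot: [0.377, 0.054, 0.924, -0.022]
wrist_force: [-11.3, -0.0, 7.7]
grip_width: 0.002
grip_force: 5.4
```

Request:
servo_tool(motion=[[[0,0,0,0.1,-0.01,0,0],[0,0,0,0.2,-0.02,0,0]]])

```text
time: 7.15
tcp_pos: [0.6471, -0.0211, 0.069]
eef_rot: [0.377, 0.054, 0.924, -0.022]
wrist_force: [-9.8, -1.0, 6.6]
grip_width: -0.0
grip_force: 4.7
```

Request:
servo_tool(motion=[[[0,0,0,0.1,-0.01,0,0],[0,0,0,0.2,-0.02,0,0]]])

```text
time: 7.35
tcp_pos: [0.6492, -0.0214, 0.069]
eef_rot: [0.377, 0.054, 0.924, -0.022]
wrist_force: [-8.7, -0.8, 5.2]
grip_width: 0.0
grip_force: 4.4
```

```bash
python3 st.py; python3 -c "
from workcell import env
import cv2
a=cv2.imread('pics/top0.png')[150:215,225:335];i=env.camera('top')['img'][150:215,225:335]
import numpy as np
cv2.imwrite('pics/t1.png',cv2.resize(np.vstack([a,i]),None,fx=4,fy=4,interpolation=cv2.INTER_CUBIC))"
```

```text
7.35 T [-0.0007 -0.0011  0.069 ] F [-8.69 -0.82  5.18] z [ 0.695 -0.082 -0.714] [-0.16093212  0.44312455 -0.98159149 -0.62864771  0.03092078 -0.03171911]
```

View pics/t1.png

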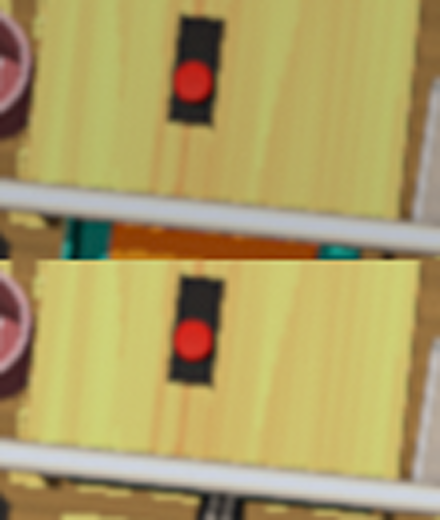

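The button has not moved yet (193,80 before, 193,340−260=80 now). I'll keep pushing slowly.

Request:
servo_tool(motion=[[[0,0,0,0.1,-0.01,0,0],[0,0,0,0.2,-0.02,0,0]]])

```text
time: 7.6
tcp_pos: [0.6513, -0.0216, 0.069]
eef_rot: [0.377, 0.054, 0.924, -0.022]
wrist_force: [-8.1, -0.8, 3.9]
grip_width: 0.003
grip_force: 3.8
```

Request:
servo_tool(motion=[[[0,0,0,0.1,-0.01,0,0],[0,0,0,0.2,-0.02,0,0]]])

```text
time: 7.8
tcp_pos: [0.6534, -0.0219, 0.0691]
eef_rot: [0.377, 0.054, 0.924, -0.022]
wrist_force: [-7.1, -1.7, 3.4]
grip_width: -0.004
grip_force: 3.2
```

```bash
cat > tt.py <<'E'
from h import *
from workcell import env
import cv2
f=lambda i:np.array(cv2.moments(cv2.inRange(i[150:190,250:300],(0,0,120),(60,60,255)),True)['m10'])
def c(i):
    m=cv2.moments(cv2.inRange(i[150:190,250:300],(0,0,120),(60,60,255)),True);return bp('top',250+m['m10']/m['m00'],150+m['m01']/m['m00'],.137)
a=c(cv2.imread('pics/top0.png'));b=c(env.camera('top')['img']);print('button moved mm',(T(b)-T(a))*1000)
E
python3 tt.py;python3 st.py
```

```text
button moved mm [5.38405077 0.1044315  0.        ]
7.85 T [ 0.0038 -0.0011  0.0691] F [-4.96 -1.21  0.64] z [ 0.695 -0.082 -0.714] [-0.16038932  0.44696748 -0.97081523 -0.62211866  0.03041372 -0.03127866]
```

Request:
servo_tool(motion=[[[0,0,0,0.1,-0.01,0,0],[0,0,0,0.2,-0.02,0,0]]])

```text
time: 8.05
tcp_pos: [0.6555, -0.0222, 0.069]
eef_rot: [0.377, 0.054, 0.924, -0.022]
wrist_force: [-5.8, -2.2, 2.4]
grip_width: 0.004
grip_force: 2.7
```

```bash
python3 tt.py
```

```text
button moved mm [7.53359383 0.09805659 0.        ]
```

Request:
servo_tool(motion=[[[0,0,0,0.1,-0.01,0,0],[0,0,0,0.2,-0.02,0,0]]])

```text
time: 8.3
tcp_pos: [0.6576, -0.0224, 0.0691]
eef_rot: [0.378, 0.054, 0.924, -0.022]
wrist_force: [-5.0, -2.0, 1.4]
grip_width: 0.001
grip_force: 2.2
```

```bash
python3 tt.py
```

```text
button moved mm [9.81824487 0.06370143 0.        ]
```

Request:
servo_tool(motion=[[[0,0,0,0.1,-0.01,0,0],[0,0,0,0.15,-0.02,0,0]]])

```text
time: 8.55
tcp_pos: [0.6583, -0.0224, 0.0689]
eef_rot: [0.377, 0.054, 0.924, -0.022]
wrist_force: [-16.2, -0.4, 12.3]
grip_width: -0.002
grip_force: 8.3
```

Request:
servo_tool(motion=[[[0,0,0,0.1,-0.01,0,0]]])

```text
time: 8.65
tcp_pos: [0.6584, -0.0223, 0.0685]
eef_rot: [0.377, 0.054, 0.925, -0.022]
wrist_force: [-22.7, 0.4, 16.9]
grip_width: -0.003
grip_force: 11.8
```

Request:
servo_tool(motion=[[[0,0,0,0.1,-0.01,0,0]]])

```text
time: 8.75
tcp_pos: [0.6585, -0.0222, 0.068]
eef_rot: [0.376, 0.054, 0.925, -0.022]
wrist_force: [-29.5, 0.2, 19.7]
grip_width: 0.002
grip_force: 14.2
```

```bash
python3 tt.py; python3 st.py
```

```text
button moved mm [10.08117154  0.09226837  0.        ]
8.8 T [ 0.0086 -0.0009  0.068 ] F [-25.94   0.29  18.13] z [ 0.693 -0.081 -0.717] [-0.15931009  0.45227442 -0.95567178 -0.6086684   0.02954674 -0.03061752]
```

The caddy is on the stop, with the telltale at about 10 mm. Now I'll back out and lift.

Request:
servo_tool(motion=[[[0,0,0,-1,0.12,0.1,0],[0,0,0,-3,0.35,0.1,0],[0,0,0,-6,0.7,0.1,0],[0,0,0,-9,1.0,0.3,0],[0,0,0,-11,1.3,2,0],[0.9,7.9,0,-12,1.4,5,0],[1.8,15.9,0,-14,1.6,8,0],[2.9,24.8,0,-16,3,11,0],[2.9,24.8,0,-17,4.5,13,0],[2.9,24.8,0,-18,6,13,0],[2.9,24.8,0,-18,6,13,0]]])

```text
time: 9.9
tcp_pos: [0.4824, 0.0376, 0.2015]
eef_rot: [0.169, 0.058, 0.984, -0.01]
wrist_force: [1.3, 1.1, -0.6]
grip_width: -0.002
grip_force: 0.0
```

```bash
python3 tt.py; python3 st.py
python3 - <<'E'
from h import *
from workcell import env
import cv2
s=env.sense();th=.93
def tcp(th,off,r=.15): 
    return W(-.06-r*np.sin(th)-off*np.cos(th),.175-r*np.cos(th)+off*np.sin(th),.055)
print((tcp(.93,.055)-s['tcp_pos'])*100)
c=env.camera('top')['img'];cv2.imwrite('pics/t2.png',cv2.resize(c[130:380,160:400],None,fx=2.4,fy=2.4))
E
```

```text
button moved mm [9.95497997 0.01207742 0.        ]
9.95 T [-0.1755  0.04    0.2055] F [0.24 1.87 5.27] z [ 0.33  -0.037 -0.943] [-0.05706008 -0.02744898 -0.67184312  0.58840494 -0.01801424  0.05576492]
[ -2.69685306   9.31204903 -15.05087338]
```

View pics/t2.png

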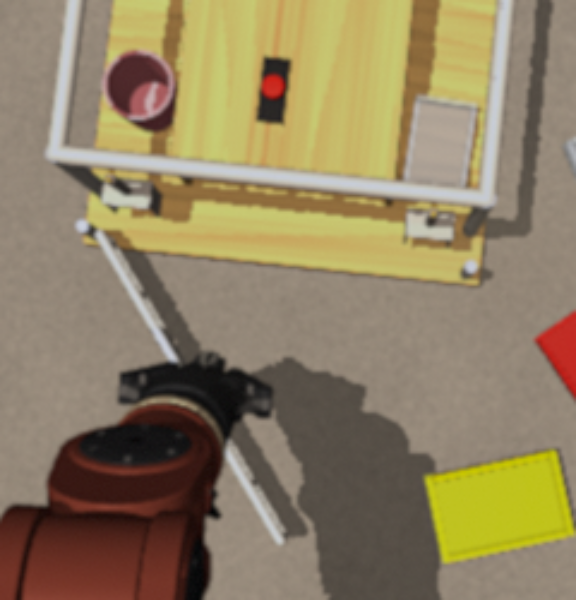

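The caddy stays home: the button is at (273,86), at the back of its slot, and the gate has not moved. I'll go to the robot's side of the plate and then down.

Request:
servo_tool(motion=[[[0,0,0,-0.8,3,0,0],[0,0,0,-1.6,6.5,0,0],[0,0,0,-2.7,9.5,-1,0],[0,0,0,-2.7,9.5,-4,0],[0,0,0,-2.7,9.5,-8,0],[0,0,0,-2.7,9.5,-12,0],[0,0,0,-2.7,9.5,-15,0],[0,0,0,-2.7,9.5,-15,0]]])

```text
time: 10.8
tcp_pos: [0.4513, 0.1319, 0.0455]
eef_rot: [0.166, 0.057, 0.984, -0.01]
wrist_force: [-0.4, -0.4, 0.6]
grip_width: 0.001
grip_force: 0.0
```

```bash
python3 st.py
python3 - <<'E'
from h import *
from workcell import env
import cv2
s=env.sense()
def tcp(th,off,r=.15): 
    return W(-.06-r*np.sin(th)-off*np.cos(th),.175-r*np.cos(th)+off*np.sin(th),.055)
for i,th in enumerate(np.linspace(.93,0,13)):
    off=.010+.012*np.sin(th)+.0035; print(round(th,3),((tcp(th,off)-s['tcp_pos'])*100).round(2))
c=env.camera('side')['img'];cv2.imwrite('pics/s2.png',c[200:440,200:500])
E
```

```text
10.8 T [-0.215   0.1282  0.0455] F [-0.38 -0.44  0.59] z [ 0.326 -0.039 -0.945] [ 0.20037059  0.2368706  -0.9181799   0.09721149 -0.10357887  0.29964439]
0.93 [ 1.8  -2.66  0.95]
0.852 [ 2.3  -3.79  0.95]
0.775 [ 2.89 -4.87  0.95]
0.698 [ 3.58 -5.91  0.95]
0.62 [ 4.35 -6.89  0.95]
0.542 [ 5.2  -7.81  0.95]
0.465 [ 6.12 -8.65  0.95]
0.388 [ 7.12 -9.42  0.95]
0.31 [  8.17 -10.1    0.95]
0.233 [  9.28 -10.69   0.95]
0.155 [ 10.44 -11.19   0.95]
0.078 [ 11.63 -11.59   0.95]
0.0 [ 12.86 -11.89   0.95]
```

View pics/s2.png

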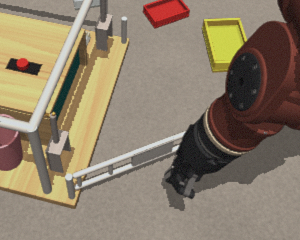

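The fingers are on the robot's side of the gate, beside the plate at crop (155,150). Now I'll sweep it shut along the arc.

Request:
servo_tool(motion=[[[0,0,0,0.7,-1.0,0.4,0],[0,0,0,1.2,-1.8,0.6,0],[0,0,0,1.8,-2.7,0.6,0],[0,0,0,2.05,-3.2,0.6,0],[0,0,0,2.3,-3.8,0.6,0],[0,0,0,2.6,-4.3,0.6,0],[0,0,0,2.9,-4.9,0.6,0],[0,0,0,3.25,-5.4,0.6,0],[0,0,0,3.6,-5.9,0.6,0],[0,0,0,4.0,-6.4,0.6,0],[0,0,0,4.35,-6.9,0.6,0],[0,0,0,4.8,-7.35,0.6,0]]])

```text
time: 12.05
tcp_pos: [0.5025, 0.0585, 0.0552]
eef_rot: [0.169, 0.057, 0.984, -0.01]
wrist_force: [-0.5, 1.8, 0.0]
grip_width: 0.001
grip_force: 0.4
```

Request:
servo_tool(motion=[[[0,0,0,0.4,-0.45,0,0],[0,0,0,0.85,-0.9,0,0],[0,0,0,1.3,-1.3,0,0],[0,0,0,1.8,-1.7,0,0],[0,0,0,2.3,-2.05,0,0],[0,0,0,2.85,-2.4,0,0],[0,0,0,3.4,-2.75,0,0],[0,0,0,3.95,-3.05,0,0],[0,0,0,4.5,-3.35,0,0],[0,0,0,5.05,-3.6,0,0],[0,0,0,5.6,-3.85,0,0]]])

```text
time: 13.15
tcp_pos: [0.5588, 0.0202, 0.0552]
eef_rot: [0.169, 0.057, 0.984, -0.01]
wrist_force: [-1.5, 1.1, -0.7]
grip_width: 0.003
grip_force: 0.3
```

```bash
python3 st.py
python3 - <<'E'
from workcell import env
import cv2
c=env.camera('top')['img'];cv2.imwrite('pics/t3.png',cv2.resize(c[130:380,160:400],None,fx=2.4,fy=2.4))
E
```

```text
13.15 T [-0.0953  0.0298  0.0552] F [-1.5   1.11 -0.69] z [ 0.332 -0.039 -0.943] [-0.08931013  0.33097    -0.72798644  0.17163959 -0.00892925  0.02554781]
```

View pics/t3.png

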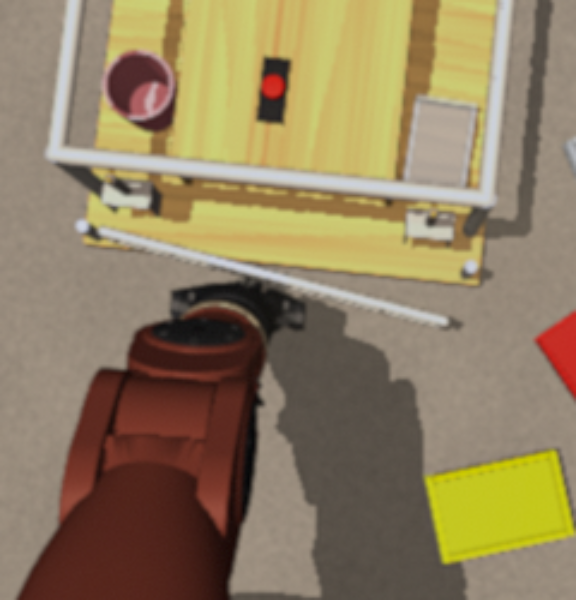

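The gate is nearly shut, with its free end at (450,322) and the stop post at (470,268). I'll continue slowly.

Request:
servo_tool(motion=[[[0,0,0,0.4,-0.15,0,0],[0,0,0,0.8,-0.3,0,0],[0,0,0,1.2,-0.4,0,0],[0,0,0,1.5,-0.5,0,0],[0,0,0,1.8,-0.55,0,0]]])

```text
time: 13.7
tcp_pos: [0.5766, 0.0148, 0.0552]
eef_rot: [0.169, 0.057, 0.984, -0.01]
wrist_force: [0.0, -0.1, 0.2]
grip_width: 0.0
grip_force: 0.3
```

Request:
servo_tool(motion=[[[0,0,0,0.15,-0.02,0,0],[0,0,0,0.3,-0.04,0,0],[0,0,0,0.4,-0.05,0,0]]])

```text
time: 14.0
tcp_pos: [0.5804, 0.0144, 0.0553]
eef_rot: [0.169, 0.057, 0.984, -0.01]
wrist_force: [-0.2, 0.3, 0.7]
grip_width: 0.001
grip_force: 0.3
```

Request:
servo_tool(motion=[[[0,0,0,0.1,-0.01,0,0],[0,0,0,0.2,-0.02,0,0]]])

```text
time: 14.2
tcp_pos: [0.5824, 0.0142, 0.0553]
eef_rot: [0.169, 0.057, 0.984, -0.01]
wrist_force: [-1.4, -0.7, 0.1]
grip_width: -0.003
grip_force: 0.8
```

Request:
servo_tool(motion=[[[0,0,0,0.1,-0.01,0,0],[0,0,0,0.15,-0.02,0,0]]])

```text
time: 14.4
tcp_pos: [0.5826, 0.0142, 0.0548]
eef_rot: [0.168, 0.057, 0.984, -0.01]
wrist_force: [-8.1, 0.6, 5.0]
grip_width: -0.002
grip_force: 3.9
```

Request:
servo_tool(motion=[[[0,0,0,0.1,-0.01,0,0],[0,0,0,0.15,-0.02,0,0]]])

```text
time: 14.6
tcp_pos: [0.5827, 0.0142, 0.0542]
eef_rot: [0.167, 0.057, 0.984, -0.01]
wrist_force: [-13.2, 0.9, 8.6]
grip_width: 0.001
grip_force: 6.5
```

Request:
servo_tool(motion=[[[0,0,0,0.1,-0.01,0,0]]])

```text
time: 14.7
tcp_pos: [0.5828, 0.0142, 0.0539]
eef_rot: [0.166, 0.057, 0.984, -0.01]
wrist_force: [-17.7, 1.2, 12.9]
grip_width: 0.001
grip_force: 8.8
```

On the hard stop. I'll back off and check.

Request:
servo_tool(motion=[[[0,0,0,-0.6,0.07,0,0],[0,0,0,-2.5,0.3,0,0],[0,0,0,-6,0.7,0,0],[0,0,0,-10,1.2,2,0],[0,0,0,-14,1.6,6,0],[0,0,0,-17,2,10,0],[0,0,0,-17,2,10,0],[0,0,0,-17,2,10,0]]])

```text
time: 15.5
tcp_pos: [0.4176, 0.0338, 0.1572]
eef_rot: [0.172, 0.057, 0.983, -0.01]
wrist_force: [0.7, 1.0, -0.6]
grip_width: -0.001
grip_force: 0.0
```

```bash
python3 tt.py
python3 - <<'E'
from workcell import env
import cv2,numpy as np
c=env.camera('top')['img'][140:265,175:385];d=env.camera('side')['img'][130:410,60:360]
a=cv2.resize(c,(600,357));b=cv2.resize(d,None,fx=.8,fy=.8)
o=np.zeros((357+224,600,3),np.uint8);o[:357]=a;o[357:,:240]=b;cv2.imwrite('pics/f.png',o)
E
```

```text
button moved mm [9.95497997 0.01207742 0.        ]
```

View pics/f.png

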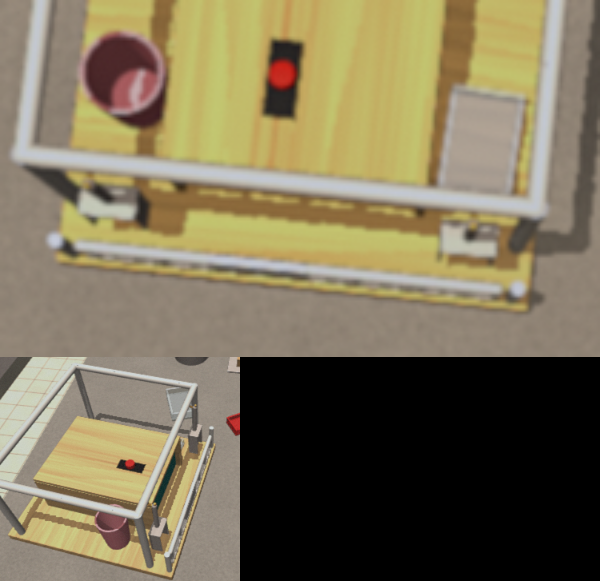

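The gate is shut against its stop post (516,290), the button is back in its slot at (282,73), and the scoops, tumbler and dish look untouched.

```bash
python3 -c "
from workcell import env
print(env.job_done())"
```

```text
the job is handed in; nothing more can be done
None
```

The job is handed in at about 15.6 s: the caddy is snapped home (telltale about 10 mm), the gate is shut on its stop, and the tumbler, dish and scoops look undisturbed in the final pictures; no verdict was returned.

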